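# Find the vial bay that still has room and hold its lid open

## Task

The white collector for used vials has four identical tipping lids; three bays are full to the lid and only one still has room. Press the lids lightly on their black pads with your closed fingertips until you find the one that rocks, then push that lid wide open and finish while still holding it open with the fingertips, so that a colleague can tip vials in. Pick nothing up, and leave the vials and the tin that stand round the collector where they are.

Things in the scene. Friction and masses are not known exactly. Their poses are not given: they have to be found in the camera images.
- collector: White metal collector for used vials, fixed on the worktop, 130 (x) x 310 (y) x 110 mm high. Origin on the worktop, 68 mm behind the front face; x to its back, y to its left, z up. Four identical steel lids lie flush in its top in a row along y, 76 mm apart. Which three of the bays are full (to just under the lid) differs every time and does not show. Press it with at most 45 N.
- lid_1 (a joint): Tip angle of lid 1 (left end, seen by the robot), rad: 0 shut, growing as its front part sinks into the bay and its back edge rises; stop at 0.85. Sprung shut: pushed on the pad, a free lid takes about 2 N at first and 3.5 N at 0.7 rad, and swings shut when let go. Over a full bay the lid gives at most about 3 mm (0.06 rad), then is solid.
- lid_1_pad (a point): Middle of the top of lid 1's black rubber push pad, 24 (x) x 46 (y) mm; moves with the lid. Lid 93 (x) x 67 mm, 4 thick, in an opening 97 x 70 mm, bay 100 mm deep. It tips on a line along y, 44 mm behind the pad's middle and 5 mm lower; 68 mm of lid lie before that line, 25 behind. Fingers pushed straight down about 30 mm at the pad tip a free lid to about 0.7 rad.
- lid_2 (a joint): Tip angle of lid 2 (second from left, seen by the robot), rad: 0 shut, growing as its front part sinks into the bay and its back edge rises; stop at 0.85. Sprung shut: pushed on the pad, a free lid takes about 2 N at first and 3.5 N at 0.7 rad, and swings shut when let go. Over a full bay the lid gives at most about 3 mm (0.06 rad), then is solid.
- lid_2_pad (a point): Middle of the top of lid 2's black rubber push pad, 24 (x) x 46 (y) mm; moves with the lid. Lid 93 (x) x 67 mm, 4 thick, in an opening 97 x 70 mm, bay 100 mm deep. It tips on a line along y, 44 mm behind the pad's middle and 5 mm lower; 68 mm of lid lie before that line, 25 behind. Fingers pushed straight down about 30 mm at the pad tip a free lid to about 0.7 rad.
- lid_3 (a joint): Tip angle of lid 3 (third from left, seen by the robot), rad: 0 shut, growing as its front part sinks into the bay and its back edge rises; stop at 0.85. Sprung shut: pushed on the pad, a free lid takes about 2 N at first and 3.5 N at 0.7 rad, and swings shut when let go. Over a full bay the lid gives at most about 3 mm (0.06 rad), then is solid.
- lid_3_pad (a point): Middle of the top of lid 3's black rubber push pad, 24 (x) x 46 (y) mm; moves with the lid. Lid 93 (x) x 67 mm, 4 thick, in an opening 97 x 70 mm, bay 100 mm deep. It tips on a line along y, 44 mm behind the pad's middle and 5 mm lower; 68 mm of lid lie before that line, 25 behind. Fingers pushed straight down about 30 mm at the pad tip a free lid to about 0.7 rad.
- lid_4 (a joint): Tip angle of lid 4 (right end, seen by the robot), rad: 0 shut, growing as its front part sinks into the bay and its back edge rises; stop at 0.85. Sprung shut: pushed on the pad, a free lid takes about 2 N at first and 3.5 N at 0.7 rad, and swings shut when let go. Over a full bay the lid gives at most about 3 mm (0.06 rad), then is solid.
- lid_4_pad (a point): Middle of the top of lid 4's black rubber push pad, 24 (x) x 46 (y) mm; moves with the lid. Lid 93 (x) x 67 mm, 4 thick, in an opening 97 x 70 mm, bay 100 mm deep. It tips on a line along y, 44 mm behind the pad's middle and 5 mm lower; 68 mm of lid lie before that line, 25 behind. Fingers pushed straight down about 30 mm at the pad tip a free lid to about 0.7 rad.
- used_vial_a: Glass sample vial with black screw cap, 15 mm across, 54 mm tall, standing on the worktop in front of the collector; origin at the centre of its underside. A bystander.
- used_vial_b: Glass sample vial with black screw cap, 15 mm across, 54 mm tall, standing on the worktop in front of the collector; origin at the centre of its underside. A bystander.
- tin: Round tin, 62 mm across, 30 mm high, on the worktop near the right end of the collector; origin at the centre of its underside. A bystander.

How it is judged (in metres and radians):
At the end, for the whole second after the job is handed in: One lid is tipped by more than 0.6 rad (its stop is at 0.85) and steady (under 0.1 rad/s), held down by the fingers, which press on the collector's lid with more than 0.5 N; the other three lids are shut (under 0.1 rad) (((value of joint lid_1 above 0.6 rad and velocity of joint lid_1 between -0.1 and 0.1 rad/s and value of joint each of lid_2, lid_3, lid_4 below 0.1 rad) or (value of joint lid_2 above 0.6 rad and velocity of joint lid_2 between -0.1 and 0.1 rad/s and value of joint each of lid_1, lid_3, lid_4 below 0.1 rad) or (value of joint lid_3 above 0.6 rad and velocity of joint lid_3 between -0.1 and 0.1 rad/s and value of joint each of lid_1, lid_2, lid_4 below 0.1 rad) or (value of joint lid_4 above 0.6 rad and velocity of joint lid_4 between -0.1 and 0.1 rad/s and value of joint each of lid_1, lid_2, lid_3 below 0.1 rad)) and contact force between the fingers and collector above 0.5 N); the arm keeps its last pose, push and grip.
It fails at once if a vial or the tin is moved by more than 20 mm, lifted or knocked over (distance of any of used_vial_a, used_vial_b, tin from where it was at the start of the episode above 0.02 m or angle between any of used_vial_a, used_vial_b, tin's own z axis and vertical above 0.4 rad).
It fails at once if the collector or a lid is pressed with more than 45 N (contact force between any of the fingers, the arm and collector above 45 N).
It also fails if it takes over 45 s, if anything falls off the work surface, if the arm or the gripper's body presses on something with over 40 N, if the wrist force passes 120 N, or if a joint passes its speed limit or range.

## Robot

A 6-joint arm with a two-finger parallel gripper is mounted at the origin on a cart in front of the work surface, level with it; the furniture and walls round the work are solid. World frame = base frame: x ahead of the robot, y to its left, z up, the work surface at z = 0. Lengths are in m, angles in degrees, forces in N, time in s.
With the tool pointing down it reaches from about 0.375 to 0.925 m from the base axis. Payload 5.7 kg.
Tool frame: the origin (TCP) lies between the finger pads; the fingertips stand 19 mm ahead of it and the grasp point (between the pads) is the TCP (arm.tip_extent is the z of the fingertips in the tool frame, in m); z points along the fingers, y is the line along which they close (so a half turn about z gives the same grasp; the last joint's range is limited). The gripper opens to 88 mm and grips with 3 to 60 N. Pads are 20 mm wide; open, the fingers measure 115 mm over their backs; the gripper's body (75 mm by 178 mm) begins 61 mm behind the grasp point.
Start: joints at [-73.115, 20.558, 86.54, -0, 72.909, -6.595], TCP at [0.239, -0.55, 0.21] pointing down, gripper open.
Joint ranges: [-170.27, 170.27], [-57.76, 135], [12.27, 136.19], [-55.21, 235.2], [11.17, 155.16], [-170.74, 170.74]. Speed limits (degrees/s): [136.94, 136.94, 180, 180, 180, 180].

## Interface

Orientations are given as a 3x3 rotation matrix whose columns are the frame's x, y, z axes.
In Python, from plant import arm, viewer, spotter gives the robot as it stands.
- The arm moves only by the shell command python3 -m inch 'ROWS' [OPENING] [FORCE]. ROWS is a JSON object of lists of equal length, an entry for each row: "linear": the shift along the tool's x, y, z in m, a list of three; "delta_rot": the turn, a rotation vector about the tool's x, y, z in degrees, a list of three. A call has exactly 8 rows; each row shifts and turns the commanded pose from where the row before left it, along the tool's axes as they then stand; what a row does not reach is not made up. A row lasts 1/10 s, in which the tool goes at most 50 mm and 8.59 degrees, less where a joint would pass 70% of its speed; a pose out of reach is approached as far as the arm can. A call is refused whole if a number of a shift passes 0.05 or a number of a turn 8.59, either way. A call with a gripper value outside its range is refused whole. OPENING is the opening, from -1 (shut) to 1 (fully open), so that 0 is half open, set as the call begins (- or left out, the last holds). The fingers move at their own pace and stop on an object; FORCE is the grip in N (left out, the last holds). Time passes only in rows, so rows that do not move let the fingers close, or fill a call up. It gives the time, the measured TCP pose, the force, the opening and the grip force at its end, in the units of the state.
- arm.read_state(): the state, without advancing time (a new reading comes with each control period).
- viewer.snapshot(name): name is "side" or "top"; returns (picture, depth): 384x512x3 uint8, red, green, blue; 384x512 float32, m along the optical axis (not along the pixel's ray), 0 where there is no reading.
- viewer.camera_params(name): a dict with "intrinsics" (3x3 intrinsics, pixels), "R" (3x3) and "t" (3): a world point X has camera coordinates R X + t. Camera axes: x right, y down, z forward; pixel columns grow to the right and rows downward; lengths in m; the calibration is good to about 2 mm. A picture is of the moment at which its call begins. camera_params takes no time and is no camera call.
- arm.close_job(): hands the job in; it is judged then, once.
Trained networks look in the newest picture that a camera, given by its name, has taken for a name from the list of things; names that differ only in an ending like _2 or _b are one class to them, and where a whole thing is asked for, a point or a joint stands for the part that bears it (a point fixed in the world has none). Each returns a list of dicts, best first, with "confidence" (0 to 1); they miss things now and then, are a little off and sometimes report something else, mostly with a low value. They report only what shows in the picture. A call takes as long as a camera call.
- spotter.regions_of(name, camera): "pixels" (384x512 bool, what is visible of it).
- spotter.place_of(name, camera): "at" ([x, y, z] in m, in world coordinates, good to about 4 mm: a listed point, or the origin of a listed thing).
The state is a dict: "time_s": time; "joint_pos": joint angles; "dq": joint speeds; "joint_efforts": joint torques, N m; "ee_pos": TCP position; "ee_rot": TCP orientation; "contact_force": force on the tool from outside, world axes, zero at the start; "wrist_torque": the same for the moment, N m; "grip_width": finger opening in m; "grip_force": force on a finger pad.
Only numpy, scipy, OpenCV 4.12 (cv2) and the standard library are available. Lean on these libraries where they do the work, as an engineer would, in place of code of your own. Each camera call takes 0.05 s, during which the arm holds its last target. There are 200 camera calls.

## Working session

There is one attempt and no reset: what is moved stays moved. The work goes in short steps, Python scripts to look and compute and a shell command to move; the robot and the scene stay as the last step left them, time stands still between calls to the robot, and variables do not carry over. Pictures are saved under pics/ and viewed, at most 10 in all, crops included, and the job is handed in when it is done.

```bash
mkdir -p pics; python3 - <<'E'
from plant import arm, viewer, spotter
import cv2,numpy as np
s=arm.read_state();print(s['time_s'],s['ee_pos'],s['ee_rot'],s['contact_force'],s['grip_width'],arm.tip_extent)
for c in("top","side"):
    p,d=viewer.snapshot(c);cv2.imwrite(f'pics/{c}0.png',p[:,:,::-1])
    for n in("collector","lid_1_pad","used_vial_a","tin"):
        for r in spotter.place_of(n,c): print(c,n,np.round(r['at'],4),round(r['confidence'],2))
E
```

```text
0.0 [ 0.23884125 -0.54962344  0.20951214] [[ 9.17203859e-01  3.98417886e-01 -5.19046583e-04]
 [ 3.98418156e-01 -9.17202161e-01  1.78020186e-03]
 [ 2.33193613e-04 -1.83960559e-03 -9.99998281e-01]] [ 0.17493667 -0.47931479 -0.17861541] 0.0877812000167056 0.019
top collector [ 0.5063 -0.0833  0.0014] 0.9
top lid_1_pad [0.4747 0.0249 0.1063] 0.6
top used_vial_a [ 0.4038 -0.0299  0.0037] 0.49
top used_vial_a [ 0.4034 -0.1718  0.0016] 0.4
top used_vial_a [ 5.053e-01 -8.410e-02 -3.000e-04] 0.28
top tin [ 0.5341 -0.2903 -0.0012] 0.79
side lid_1_pad [0.4708 0.025  0.1118] 0.76
side used_vial_a [ 0.4069 -0.028   0.0005] 0.74
side used_vial_a [ 0.4061 -0.1676 -0.0036] 0.67
side used_vial_a [0.4709 0.0271 0.1128] 0.15
side tin [ 0.5375 -0.2874  0.0026] 0.56
```

View pics/top0.png

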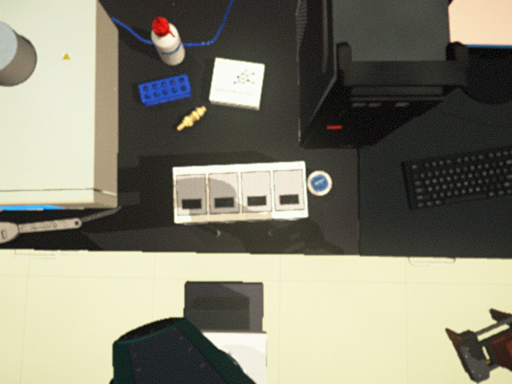

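View pics/side0.png

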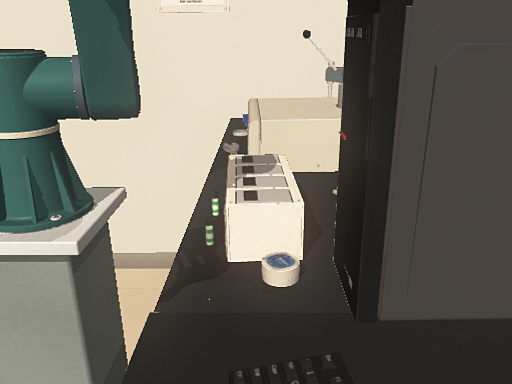

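The top view shows the collector with its pads near (192,204), (224,203), (257,202) and (290,201), slightly yawed. The vials are in front and the tin is at (319,183). The side view agrees. Next I'll measure the pads with the calibration.

```bash
cat > h.py <<'E'
import numpy as np
from plant import viewer
def lift(c,u,v,z):
    k=viewer.camera_params(c);K,R,t=map(np.array,(k['intrinsics'],k['R'],k['t']))
    o=-R.T@t; r=R.T@np.linalg.inv(K)@[u,v,1]; return o+r*(z-o[2])/r[2]
E
python3 - <<'E'
from h import *
from plant import spotter
import cv2
p,d=viewer.snapshot("top");g=cv2.cvtColor(p,cv2.COLOR_RGB2GRAY)
m=(g<70).astype(np.uint8); m[:,:176]=0;m[:,306:]=0;m[:194]=0;m[:,:][214:]=0
n,l,st,c=cv2.connectedComponentsWithStats(m)
P=[]
for i in range(1,n):
    if 60<st[i,4]<400:
        w=lift("top",*c[i],.11);P.append(w);print(st[i],c[i].round(1),w.round(4))
P=sorted(P,key=lambda w:-w[1]);P=np.array(P)
print(np.diff(P,axis=0))
for b in spotter.regions_of("collector","top")[:1]:
    q=cv2.minAreaRect(np.argwhere(b['pixels'])[:,::-1].astype(np.float32));print(q,[lift("top",*x,.11).round(3) for x in cv2.boxPoints(q)])
# depth-based height of things in the surroundings: tower
k=viewer.camera_params("top");K,R,t=map(np.array,(k['intrinsics'],k['R'],k['t']))
for u,v in[(192,204),(290,201),(257,180),(319,183),(325,120),(310,135),(400,60),(340,100),(345,55),(90,180)]:
    z=d[v,u];print((u,v),(R.T@(np.linalg.inv(K)@[u,v,1]*z-t)).round(3))
E
```

```text
[215 198  18   9 131] [223.6 202.2] [ 0.4755 -0.0523  0.11  ]
[183 200  18   8 142] [191.4 203.5] [0.471  0.0227 0.11  ]
[[ 0.00448937 -0.07497531  0.        ]]
((239.81443786621094, 193.4175262451172), (58.03099060058594, 135.08778381347656), 87.39744567871094) [array([0.555, 0.073, 0.11 ]), array([ 0.576, -0.244,  0.11 ]), array([ 0.439, -0.251,  0.11 ]), array([0.419, 0.062, 0.11 ])]
(192, 204) [0.47  0.021 0.11 ]
(290, 201) [ 0.481 -0.207  0.112]
(257, 180) [ 0.529 -0.129  0.11 ]
(319, 183) [ 0.535 -0.291  0.029]
(325, 120) [ 0.627 -0.255  0.273]
(310, 135) [ 0.628 -0.246  0.153]
(400, 60) [ 0.684 -0.343  0.409]
(340, 100) [ 0.628 -0.256  0.381]
(345, 55) [ 0.67  -0.247  0.448]
(90, 180) [0.516 0.241 0.157]
```

```bash
python3 -m inch '{"linear":[[0,0,0],[0,0,0],[0,0,0],[0.024,-0.030,0],[0.024,-0.030,0],[0.024,-0.030,0],[0.024,-0.030,0],[0.024,-0.030,0]],"delta_rot":[[0,0,6.7],[0,0,6.7],[0,0,6.6],[0,0,0],[0,0,0],[0,0,0],[0,0,0],[0,0,0]]}' -1 20
```

```text
time_s: 1.4
ee_pos: [0.3504, -0.3921, 0.2105]
ee_rot: [[0.998, 0.06, 0.0], [0.06, -0.998, -0.0], [0.0, 0.0, -1.0]]
contact_force: [0.6, -0.1, 0.2]
grip_width: 0.0273
grip_force: 0.0
```

```bash
python3 -m inch '{"linear":[[0.024,-0.030,0],[0.024,-0.030,0],[0.024,-0.030,0],[0.024,-0.030,0],[0.024,-0.030,0],[0.020,-0.026,0.02],[0,0,0.02],[0,0,0]],"delta_rot":[[0,0,0],[0,0,0],[0,0,0],[0,0,0],[0,0,0],[0,0,0],[0,0,0],[0,0,0]]}'
```

```text
time_s: 2.2
ee_pos: [0.4775, -0.2072, 0.1683]
ee_rot: [[0.998, 0.063, -0.004], [0.063, -0.998, 0.002], [-0.004, -0.003, -1.0]]
contact_force: [0.1, -0.1, 0.8]
grip_width: 0.0004
grip_force: 0.0
```

```bash
python3 -m inch '{"linear":[[0.007,-0.003,0.012],[0,0,0.012],[0,0,0.008],[0,0,0.003],[0,0,0.001],[0,0,0.001],[0,0,0.001],[0,0,0]],"delta_rot":[[0,0,0],[0,0,0],[0,0,0],[0,0,0],[0,0,0],[0,0,0],[0,0,0],[0,0,0]]}'
```

```text
time_s: 3.0
ee_pos: [0.4857, -0.2058, 0.1325]
ee_rot: [[0.998, 0.061, 0.0], [0.061, -0.998, -0.0], [0.0, 0.0, -1.0]]
contact_force: [0.2, 0.3, 0.1]
grip_width: 0.0004
grip_force: 0.0
```

```bash
python3 -m inch '{"linear":[[0,0,0.001],[0,0,0.001],[0,0,0.001],[0,0,0.001],[0,0,0.001],[0,0,0],[0,0,0],[0,0,0]],"delta_rot":[[0,0,0],[0,0,0],[0,0,0],[0,0,0],[0,0,0],[0,0,0],[0,0,0],[0,0,0]]}'
```

```text
time_s: 3.8
ee_pos: [0.4856, -0.2057, 0.1274]
ee_rot: [[0.998, 0.061, 0.0], [0.061, -0.998, 0.0], [0.0, -0.0, -1.0]]
contact_force: [0.0, -0.1, 0.2]
grip_width: 0.0002
grip_force: 0.0
```

```bash
python3 -m inch '{"linear":[[0,0,0.001],[0,0,0.001],[0,0,0.001],[0,0,0],[0,0,0],[0,0,0],[0,0,0],[0,0,0]],"delta_rot":[[0,0,0],[0,0,0],[0,0,0],[0,0,0],[0,0,0],[0,0,0],[0,0,0],[0,0,0]]}'
```

```text
time_s: 4.6
ee_pos: [0.4856, -0.2057, 0.1244]
ee_rot: [[0.998, 0.061, -0.0], [0.061, -0.998, 0.0], [-0.0, -0.0, -1.0]]
contact_force: [0.5, -0.4, 0.2]
grip_width: 0.0001
grip_force: 0.0
```

```bash
python3 -m inch '{"linear":[[0,0,0.001],[0,0,0.001],[0,0,0.001],[0,0,0],[0,0,0],[0,0,0],[0,0,0],[0,0,0]],"delta_rot":[[0,0,0],[0,0,0],[0,0,0],[0,0,0],[0,0,0],[0,0,0],[0,0,0],[0,0,0]]}'; python3 - <<'E'
from plant import arm, viewer
import cv2
p,d=viewer.snapshot("side");cv2.imwrite('pics/side1.png',cv2.resize(p[100:300,170:370,::-1],(600,600),interpolation=cv2.INTER_CUBIC))
print(arm.read_state()['contact_force'],arm.read_state()['ee_pos'])
E
```

```text
time_s: 5.4
ee_pos: [0.4856, -0.2057, 0.1214]
ee_rot: [[0.998, 0.061, 0.0], [0.061, -0.998, 0.0], [0.0, -0.0, -1.0]]
contact_force: [-0.0, -0.3, -0.9]
grip_width: 0.0006
grip_force: 0.0
[-0.24520264  0.24122411 -0.08435852] [ 0.48558031 -0.20569479  0.12136925]
```

View pics/side1.png

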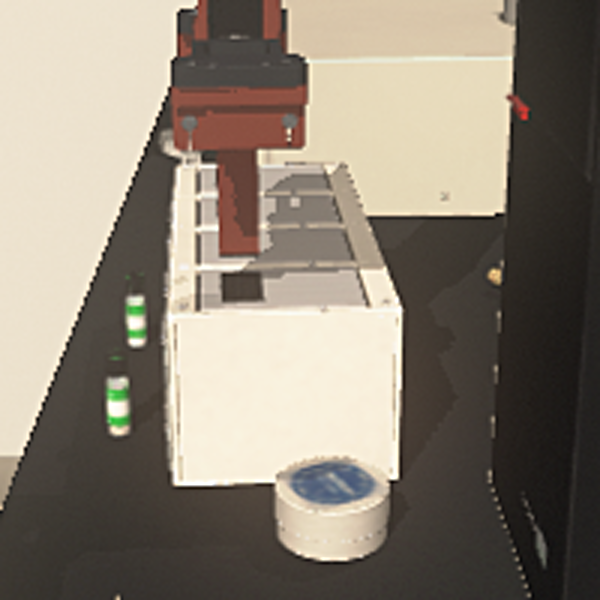

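The fingertip ends at crop (238,253), short of lid 4's pad at (242,285). Either the tip is higher than the reported z, or it is at a different y. I'll check with depth.

```bash
python3 - <<'E'
from h import *
import cv2
def pt(c,d,u,v):
    k=viewer.camera_params(c);K,R,t=map(np.array,(k['intrinsics'],k['R'],k['t']))
    return (R.T@(np.linalg.inv(K)@[u,v,1]*d[v,u]-t)).round(4)
p,d=viewer.snapshot("side")
k=viewer.camera_params("side");K,R,t=map(np.array,(k['intrinsics'],k['R'],k['t']))
for X in([.4856,-.2057,.1024],[.4845,-.204,.11],[.48,-.128,.11]):
    q=K@(R@X+t);print(q[:2]/q[2])
for u,v in((249,165),(249,175),(249,181),(250,195),(245,195),(275,197),(265,230),(250,150)):print((u,v),pt("side",d,u,v))
p,d=viewer.snapshot("top");cv2.imwrite('pics/top1.png',cv2.resize(p[130:260,150:350,::-1],(800,520),interpolation=cv2.INTER_CUBIC))
for u,v in((290,201),(285,204)):print((u,v),pt("top",d,u,v))
E
```

```text
[250.39882087 199.54278323]
[249.72665703 195.08557342]
[248.77555369 180.88611991]
(249, 165) [ 0.4848 -0.2188  0.1686]
(249, 175) [ 0.4843 -0.2143  0.1498]
(249, 181) [ 0.4842 -0.2153  0.1396]
(250, 195) [ 0.4851 -0.2073  0.1114]
(245, 195) [ 0.4764 -0.2049  0.1105]
(275, 197) [ 0.528  -0.2093  0.1084]
(265, 230) [ 0.5108 -0.2415  0.0612]
(250, 150) [ 0.487  -0.2219  0.1949]
(290, 201) [ 0.4623 -0.1775  0.3737]
(285, 204) [ 0.4619 -0.1767  0.3015]
```

View pics/top1.png

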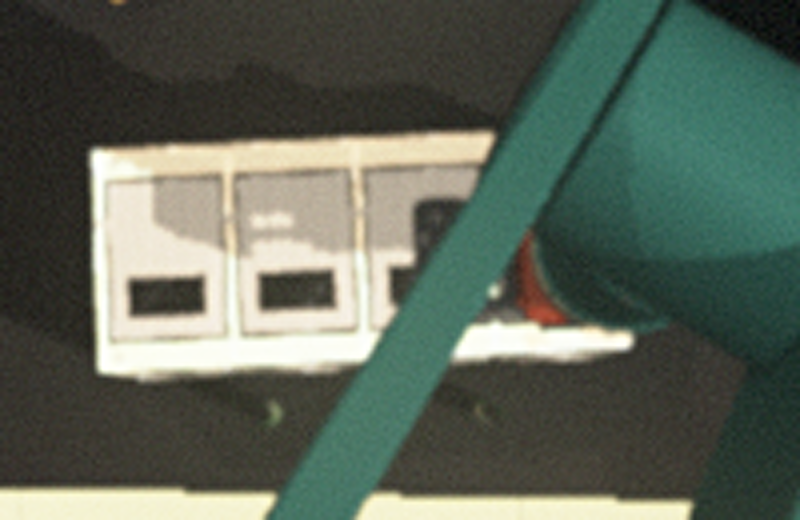

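By depth, the closed fingertips are at z≈0.133, about 22 mm above the pad, so they are not where the nominal tip extent puts them. The xy position is right. The top view shows the arm hiding lid 4. I'll go lower carefully.

```bash
python3 -m inch '{"linear":[[0,0,0.005],[0,0,0.005],[0,0,0.003],[0,0,0.001],[0,0,0.001],[0,0,0.001],[0,0,0.001],[0,0,0]],"delta_rot":[[0,0,0],[0,0,0],[0,0,0],[0,0,0],[0,0,0],[0,0,0],[0,0,0],[0,0,0]]}'; python3 - <<'E'
from h import *
import cv2
p,d=viewer.snapshot("side")
k=viewer.camera_params("side");K,R,t=map(np.array,(k['intrinsics'],k['R'],k['t']))
for v in range(176,204,2):print(v,(R.T@(np.linalg.inv(K)@[249,v,1]*d[v,249]-t)).round(4))
E
```

```text
time_s: 6.35
ee_pos: [0.4855, -0.2056, 0.1043]
ee_rot: [[0.998, 0.061, -0.0], [0.061, -0.998, 0.0], [-0.0, -0.0, -1.0]]
contact_force: [-0.2, 0.3, -0.4]
grip_width: 0.0007
grip_force: 0.0
176 [ 0.4843 -0.2155  0.1484]
178 [ 0.4842 -0.2148  0.1447]
180 [ 0.4842 -0.2143  0.141 ]
182 [ 0.4841 -0.2148  0.1376]
184 [ 0.4841 -0.2155  0.1343]
186 [ 0.484  -0.2152  0.1306]
188 [ 0.484  -0.2156  0.1272]
190 [ 0.4839 -0.2156  0.1236]
192 [ 0.4838 -0.2157  0.12  ]
194 [ 0.4837 -0.2138  0.1157]
196 [ 0.4834 -0.209   0.1102]
198 [ 0.4838 -0.2191  0.1104]
200 [ 0.4839 -0.2234  0.1084]
202 [ 0.4843 -0.233   0.1086]
```

```bash
python3 -m inch '{"linear":[[0,0,0.001],[0,0,0.001],[0,0,0.001],[0,0,0.001],[0,0,0],[0,0,0],[0,0,0],[0,0,0]],"delta_rot":[[0,0,0],[0,0,0],[0,0,0],[0,0,0],[0,0,0],[0,0,0],[0,0,0],[0,0,0]]}'
```

```text
time_s: 7.2
ee_pos: [0.4856, -0.2057, 0.1004]
ee_rot: [[0.998, 0.061, 0.0], [0.061, -0.998, 0.0], [0.0, -0.0, -1.0]]
contact_force: [-0.7, -0.3, 0.4]
grip_width: 0.0004
grip_force: 0.0
```

```bash
python3 -m inch '{"linear":[[0,0,0.001],[0,0,0.001],[0,0,0.001],[0,0,0],[0,0,0],[0,0,0],[0,0,0],[0,0,0]],"delta_rot":[[0,0,0],[0,0,0],[0,0,0],[0,0,0],[0,0,0],[0,0,0],[0,0,0],[0,0,0]]}'
```

```text
time_s: 8.0
ee_pos: [0.4856, -0.2058, 0.098]
ee_rot: [[0.998, 0.061, 0.0], [0.061, -0.998, -0.0], [0.0, 0.0, -1.0]]
contact_force: [-1.7, 0.1, 7.5]
grip_width: 0.0006
grip_force: 3.6
```

```bash
python3 -m inch '{"linear":[[0,0,0.001],[0,0,0],[0,0,0],[0,0,0],[0,0,-0.005],[0,0,-0.005],[0,0,-0.005],[0,-0.03,0]],"delta_rot":[[0,0,0],[0,0,0],[0,0,0],[0,0,0],[0,0,0],[0,0,0],[0,0,0],[0,0,0]]}';python3 -m inch '{"linear":[[0,-0.03,0],[0,-0.016,0],[0,0,0.005],[0,0,0.005],[0,0,0.001],[0,0,0.001],[0,0,0.001],[0,0,0]],"delta_rot":[[0,0,0],[0,0,0],[0,0,0],[0,0,0],[0,0,0],[0,0,0],[0,0,0],[0,0,0]]}'
```

```text
time_s: 8.8
ee_pos: [0.4857, -0.1785, 0.1123]
ee_rot: [[0.998, 0.058, 0.003], [0.058, -0.998, -0.003], [0.003, 0.003, -1.0]]
contact_force: [0.5, 0.1, 0.7]
grip_width: 0.0003
grip_force: 0.0
time_s: 9.6
ee_pos: [0.481, -0.1305, 0.0983]
ee_rot: [[0.998, 0.06, -0.0], [0.06, -0.998, -0.0], [-0.0, 0.0, -1.0]]
contact_force: [-0.6, -0.3, 0.6]
grip_width: 0.0005
grip_force: 0.6
```

```bash
python3 -m inch '{"linear":[[0,0,0.001],[0,0,0.001],[0,0,0],[0,0,0],[0,0,0],[0,0,0],[0,0,0],[0,0,0]],"delta_rot":[[0,0,0],[0,0,0],[0,0,0],[0,0,0],[0,0,0],[0,0,0],[0,0,0],[0,0,0]]}'
```

```text
time_s: 10.4
ee_pos: [0.4812, -0.1305, 0.0978]
ee_rot: [[0.998, 0.061, 0.001], [0.061, -0.998, -0.001], [0.001, 0.001, -1.0]]
contact_force: [-4.7, -0.2, 15.8]
grip_width: 0.0006
grip_force: 7.9
```

Lid 3 is solid at 16 N. On to lid 2.

```bash
python3 -m inch '{"linear":[[0,0,-0.005],[0,0,-0.005],[0,0,-0.005],[0,-0.026,0],[0,-0.025,0],[0,-0.025,0],[0,0,0.005],[0,0,0.005]],"delta_rot":[[0,0,0],[0,0,0],[0,0,0],[0,0,0],[0,0,0],[0,0,0],[0,0,0],[0,0,0]]}';python3 -m inch '{"linear":[[0,0,0.002],[0,0,0.001],[0,0,0.001],[0,0,0.001],[0,0,0],[0,0,0],[0,0,0],[0,0,0]],"delta_rot":[[0,0,0],[0,0,0],[0,0,0],[0,0,0],[0,0,0],[0,0,0],[0,0,0],[0,0,0]]}'
```

```text
time_s: 11.2
ee_pos: [0.4767, -0.0539, 0.1013]
ee_rot: [[0.998, 0.062, 0.001], [0.062, -0.998, -0.0], [0.001, 0.0, -1.0]]
contact_force: [1.1, -0.6, -0.2]
grip_width: 0.0004
grip_force: 0.0
time_s: 12.0
ee_pos: [0.4763, -0.0545, 0.0978]
ee_rot: [[0.998, 0.06, 0.0], [0.06, -0.998, 0.0], [0.0, -0.0, -1.0]]
contact_force: [-4.9, 1.1, 19.1]
grip_width: 0.0006
grip_force: 9.4
```

Lid 2 is solid too. On to lid 1.

```bash
python3 -m inch '{"linear":[[0,0,-0.005],[0,0,-0.005],[0,0,-0.005],[0,-0.026,0],[0,-0.025,0],[0,-0.025,0],[0,0,0.005],[0,0,0.005]],"delta_rot":[[0,0,0],[0,0,0],[0,0,0],[0,0,0],[0,0,0],[0,0,0],[0,0,0],[0,0,0]]}';python3 -m inch '{"linear":[[0,0,0.002],[0,0,0.001],[0,0,0.001],[0,0,0.001],[0,0,0],[0,0,0],[0,0,0],[0,0,0]],"delta_rot":[[0,0,0],[0,0,0],[0,0,0],[0,0,0],[0,0,0],[0,0,0],[0,0,0],[0,0,0]]}'
```

```text
time_s: 12.8
ee_pos: [0.472, 0.0218, 0.1012]
ee_rot: [[0.998, 0.062, 0.0], [0.062, -0.998, -0.0], [0.0, 0.0, -1.0]]
contact_force: [-0.2, 0.5, -0.8]
grip_width: 0.0008
grip_force: 0.0
time_s: 13.6
ee_pos: [0.4719, 0.0218, 0.0965]
ee_rot: [[0.998, 0.061, 0.0], [0.061, -0.998, -0.0], [0.0, 0.0, -1.0]]
contact_force: [0.2, -1.0, 2.1]
grip_width: 0.0004
grip_force: 0.8
```

Lid 1 yields at 2.1 N, so it is the free one. I'll push it open.

```bash
python3 -m inch '{"linear":[[0,0,0.003],[0,0,0.003],[0,0,0.004],[0,0,0.004],[0,0,0.004],[0,0,0.002],[0,0,0],[0,0,0]],"delta_rot":[[0,0,0],[0,0,0],[0,0,0],[0,0,0],[0,0,0],[0,0,0],[0,0,0],[0,0,0]]}'
```

```text
time_s: 14.4
ee_pos: [0.4713, 0.022, 0.0762]
ee_rot: [[0.998, 0.061, -0.001], [0.061, -0.998, 0.0], [-0.001, -0.0, -1.0]]
contact_force: [0.1, 0.6, 3.6]
grip_width: 0.0006
grip_force: 1.4
```

```bash
python3 -m inch '{"linear":[[0,0,0.002],[0,0,0.002],[0,0,0.002],[0,0,0.001],[0,0,0],[0,0,0],[0,0,0],[0,0,0]],"delta_rot":[[0,0,0],[0,0,0],[0,0,0],[0,0,0],[0,0,0],[0,0,0],[0,0,0],[0,0,0]]}'; python3 - <<'E'
from h import *
from plant import arm,spotter
import cv2
p,d=viewer.snapshot("side");cv2.imwrite('pics/side2.png',cv2.resize(p[110:280,190:320,::-1],(456,596),interpolation=cv2.INTER_CUBIC))
p,d=viewer.snapshot("top");cv2.imwrite('pics/top2.png',cv2.resize(p[130:260,150:350,::-1],(800,520),interpolation=cv2.INTER_CUBIC))
s=arm.read_state();print(s['ee_pos'],s['contact_force'])
k=viewer.camera_params("top");K,R,t=map(np.array,(k['intrinsics'],k['R'],k['t']))
v,u=np.mgrid[160:225,176:210];z=d[160:225,176:210]
W=(np.stack([u*z,v*z,z],-1)@np.linalg.inv(K).T-t)@R
for c in (180,184,188,192,196,200,204): print(c,[(int(i)+160,*W[i,c-176,[0,2]].round(3)) for i in range(4,64,4)])
E
```

```text
time_s: 15.2
ee_pos: [0.4714, 0.0219, 0.0693]
ee_rot: [[0.998, 0.061, -0.001], [0.061, -0.998, 0.0], [-0.001, -0.0, -1.0]]
contact_force: [-1.0, -1.0, 3.9]
grip_width: 0.0002
grip_force: 1.5
[0.47137727 0.02191602 0.06928959] [-0.70783302 -0.44645524  2.71983415]
180 [(164, np.float64(0.499), np.float64(0.49)), (168, np.float64(0.493), np.float64(0.493)), (172, np.float64(0.488), np.float64(0.495)), (176, np.float64(0.481), np.float64(0.51)), (180, np.float64(0.475), np.float64(0.516)), (184, np.float64(0.47), np.float64(0.518)), (188, np.float64(0.464), np.float64(0.525)), (192, np.float64(0.459), np.float64(0.53)), (196, np.float64(0.454), np.float64(0.532)), (200, np.float64(0.449), np.float64(0.538)), (204, np.float64(0.445), np.float64(0.541)), (208, np.float64(0.44), np.float64(0.545)), (212, np.float64(0.435), np.float64(0.55)), (216, np.float64(0.431), np.float64(0.552)), (220, np.float64(0.426), np.float64(0.551))]
184 [(164, np.float64(0.498), np.float64(0.496)), (168, np.float64(0.493), np.float64(0.5)), (172, np.float64(0.487), np.float64(0.504)), (176, np.float64(0.481),
[... 3200 characters left out ...]
3), np.float64(0.109))]
204 [(164, np.float64(0.584), np.float64(-0.001)), (168, np.float64(0.555), np.float64(0.108)), (172, np.float64(0.546), np.float64(0.11)), (176, np.float64(0.537), np.float64(0.104)), (180, np.float64(0.526), np.float64(0.12)), (184, np.float64(0.517), np.float64(0.114)), (188, np.float64(0.508), np.float64(0.106)), (192, np.float64(0.49), np.float64(0.206)), (196, np.float64(0.491), np.float64(0.086)), (200, np.float64(0.482), np.float64(0.082)), (204, np.float64(0.473), np.float64(0.069)), (208, np.float64(0.457), np.float64(0.19)), (212, np.float64(0.449), np.float64(0.177)), (216, np.float64(0.442), np.float64(0.112)), (220, np.float64(0.433), np.float64(0.108))]
```

View pics/side2.png

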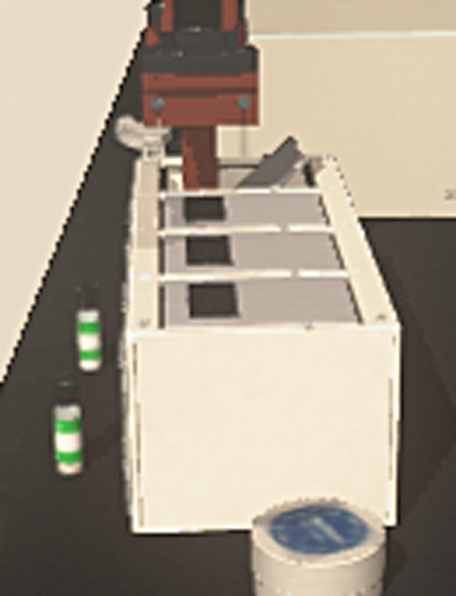

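View pics/top2.png

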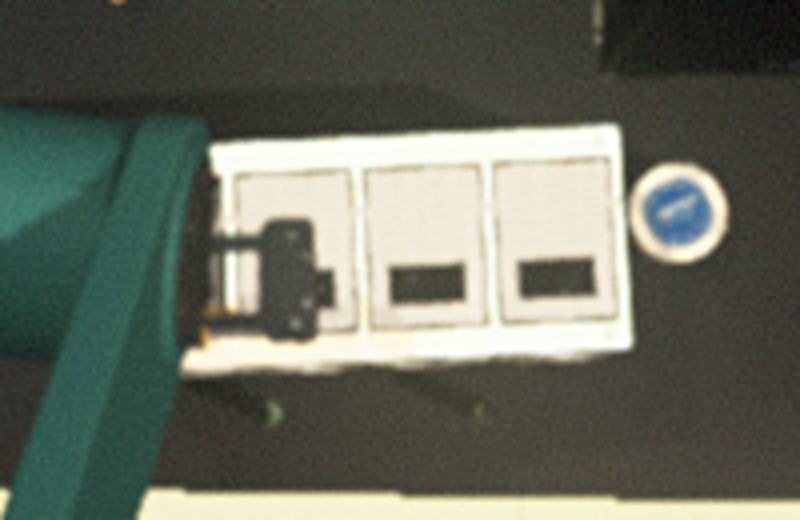

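The side view shows lid 1's back edge raised, from crop (235,188) to (298,140), at about 0.65–0.7 rad. Lids 2–4 are flush, and the vials and tin are in place. I'll add 2 mm for margin.

```bash
python3 -m inch '{"linear":[[0,0,0.001],[0,0,0.001],[0,0,0],[0,0,0],[0,0,0],[0,0,0],[0,0,0],[0,0,0]],"delta_rot":[[0,0,0],[0,0,0],[0,0,0],[0,0,0],[0,0,0],[0,0,0],[0,0,0],[0,0,0]]}'; python3 - <<'E'
from h import *
k=viewer.camera_params("side");K,R,t=map(np.array,(k['intrinsics'],k['R'],k['t']))
p,d=viewer.snapshot("side")
v,u=np.mgrid[140:170,250:285];z=d[140:170,250:285]
W=((np.stack([u*z,v*z,z],-1)@np.linalg.inv(K).T-t)@R).reshape(-1,3)
m=(W[:,1]>-.02)&(W[:,1]<.06)&(W[:,2]>.112)&(W[:,2]<.14)&(W[:,0]<.55)&(W[:,0]>.5)
Q=W[m];print(len(Q));f=np.polyfit(Q[:,0],Q[:,2],1);print(np.arctan(f[0]),Q[:,2].max())
E
```

```text
time_s: 16.1
ee_pos: [0.4718, 0.0219, 0.0674]
ee_rot: [[0.998, 0.061, 0.0], [0.061, -0.998, 0.0], [0.0, -0.0, -1.0]]
contact_force: [-0.2, -0.6, 4.3]
grip_width: 0.0001
grip_force: 1.5
77
0.6624508895372061 0.12478721084630129
```

```bash
python3 -m inch '{"linear":[[0,0,0.001],[0,0,0.0005],[0,0,0],[0,0,0],[0,0,0],[0,0,0],[0,0,0],[0,0,0]],"delta_rot":[[0,0,0],[0,0,0],[0,0,0],[0,0,0],[0,0,0],[0,0,0],[0,0,0],[0,0,0]]}' && python3 -c "
from plant import arm
print(arm.read_state()['contact_force']);print(arm.close_job())"
```

```text
time_s: 16.95
ee_pos: [0.4716, 0.0219, 0.0658]
ee_rot: [[0.998, 0.061, -0.0], [0.061, -0.998, 0.0], [-0.0, -0.0, -1.0]]
contact_force: [-0.9, -0.5, 4.1]
grip_width: 0.0004
grip_force: 1.5
[-0.856369   -0.46663908  4.07005782]
the job is handed in; nothing more can be done
None
```

I found lid 1 (left end) to be the free one and handed the job in with the closed fingertips holding it open at an estimated 0.7–0.8 rad with about 4 N; lids 2–4 were shut, the vials and tin were in place at the last camera check, and no verdict came back.

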